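Seal a storage dish under the juicer's vacuum nozzle

ROBOT

A 6-joint arm with a two-finger parallel gripper is mounted at the origin on the work surface. World frame = base frame: x ahead of the robot, y to its left, z up, the work surface at z = 0. Lengths are in m, angles in rad, forces in N, time in s.
With the tool pointing down it reaches from about 0.35 to 0.875 m from the base axis. Payload 4.2 kg.
Tool frame: the origin (TCP) lies on the centre line of the jaws, within the pads' length; the fingertips stand 17 mm ahead of it and the grasp point (between the pads) lies 2 mm behind it; z points along the fingers, y is the line along which they close (so a half turn about z gives the same grasp; the last joint's range is limited). The gripper opens to 87 mm and grips with 3 to 60 N. Pads are 19 mm wide; open, the fingers measure 117 mm over their backs; the gripper's body (75 mm by 190 mm) begins 51 mm behind the grasp point.
Start: joints at [1.477, 0.385, 0.008, 0, -1.194, -0.259], TCP at [0.216, 0.586, 0.24] pointing down, gripper open.
Joint ranges: [-3.14, 3.14], [-1.21, 2.06], [-1.07, 1.41], [-3.16, 2.05], [-2.99, -0.16], [-3.1, 3.1]. Speed limits (rad/s): [2.79, 2.79, 3.14, 3.14, 3.14, 3.14].

INTERFACE

Orientations are given as a unit quaternion [x, y, z, w].
In Python, from cell import ctrl gives the robot as it stands. The module is installed in compiled form; this text tells all that it offers.
- The arm moves only by the tool step_arm, never from a script. Its argument "rows" is a list of rows, each a list of 3 entries, a list of its own where there are three numbers: the turn, a rotation vector about the tool's x, y, z scaled (see below), then the shift along the tool's x, y, z scaled (see below), then the opening, from 0 (shut) to 1 (fully open). In form: [[[rx, ry, rz], [dx, dy, dz], grip], ...]. A call has 1 to 12 rows; each row shifts and turns the commanded pose from where the row before left it, along the tool's axes as they then stand; what a row does not reach is not made up. The controller multiplies each number of a shift by 0.05 m and each number of a turn by 6 degrees. A row lasts 1/10 s, in which the tool goes at most 50 mm and 8.59 degrees, less where a joint would pass 70% of its speed; a pose out of reach is approached as far as the arm can. A call with a number of a shift or a turn outside -1 to 1 is refused whole. A call with a gripper value outside its range is refused whole. The fingers move at their own pace and stop on an object; the grip force is fixed at half the most. Time passes only in rows, so rows that do not move let the fingers close. It gives the time, the measured TCP pose, the force, the opening and the grip force at its end, in the units of the state.
- ctrl.state(): the state, without advancing time (a new reading comes with each control period).
- ctrl.snapshot(name): name is "side" or "top" or "wrist"; returns the picture (480x640x3 uint8, blue, green, red); there is no depth.
- ctrl.camera_info(name): a dict with "fx", "fy", "cx", "cy" (pixels), "R" (3x3) and "t" (3): a world point X has camera coordinates R X + t. Camera axes: x right, y down, z forward; pixel columns grow to the right and rows downward; lengths in m; the calibration is good to about 2 mm. A picture is of the moment at which its call begins: read the wrist's pose just before it. camera_info takes no time and is no camera call; for the wrist camera it gives the pose at the moment of the call.
- ctrl.sign_off(): hands the job in; it is judged then, once.
The state is a dict: "time": time; "joint_positions": joint angles; "joint_velocities": joint speeds; "effort": joint torques, N m; "position": TCP position; "tcp_rot": TCP orientation; "ft_force": force on the tool from outside, world axes, zero at the start; "wrist_torque": the same for the moment, N m; "opening": opening from 0.0 (shut) to 1.0 (fully open); "finger_force": force on a finger pad.
Only numpy, scipy, OpenCV 4.12 (cv2) and the standard library are available. Lean on these libraries where they do the work, as an engineer would, in place of code of your own. Each camera call takes 0.05 s, during which the arm holds its last target. There are 200 camera calls.

TASK

Slide the lidded dish along the worktop, without lifting it, until the red valve in its lid sits centred under the rubber nozzle of the juicer, and let go of it. Then push the orange dome down until you feel the nozzle seat on the valve, keep it pressed firmly but gently for about a second, and let the dome spring back up. Leave the dish under the nozzle and do not disturb the other things.

Things in the scene. Friction and masses are not known exactly. Their poses are not given: they have to be found in the camera images.
- juicer: Fixed electric juicer, z up; origin on the worktop straight below the nozzle. Round white body 132 mm in diameter, centred at x = +190 mm, orange cone on top up to 239 mm. Its white head overhangs the open worktop: x -55 to +190, y -40 to +40, z 135 to 180 mm. With the dish in place its handle is below the head's -x edge: grip it with the tool leaning back to -x, not straight down.
- dome (a joint): How far the orange press dome on the head (60 mm in diameter, straight above the nozzle) is pushed straight down with the nozzle, m: 0 = up, at most 0.032; it springs back. It takes 2 N to start, 3 N where the nozzle meets the valve (about 22 mm down); beyond that all added force goes onto the lid, which hardly gives.
- dome_top (a point): Top centre of the orange dome, 235 mm above the worktop when up.
- nozzle: Round black rubber nozzle foot, 24 mm in diameter, on a steel stem 12 mm in diameter below the head. Origin at the centre of its underside, 87 mm above the worktop when the dome is up.
- dish: Loose blue ceramic storage dish with white lid, 122 mm (x) by 112 mm (y) by 62 mm tall, 0.4 to 0.85 kg. Origin at the centre of its underside, z up. A black stub handle stands out from its -x side.
- handle (a point): Grip point of the dish's handle, at dish (-84, 0, 42) mm. The handle is an upright flat bar 16 mm thick (y), 26 mm high (z 29 to 55 mm), from x = -58 to -108 mm. Axes as the dish's.
- valve (a point): Top centre of the red valve, a button 12 mm in diameter standing 3 mm above the lid (65 mm above the worktop), at dish (-32, 12, 65) mm. A black disc 24 mm in diameter, as large as the nozzle foot, surrounds it, and two thin black lines across the lid cross at it.
- bowl: Loose glass collecting bowl, 120 mm in diameter, 60 mm tall; leave alone. Origin at the centre of its underside.
- measure: Loose aluminium measuring cup, 72 mm in diameter, 75 mm tall, handle to its +y; leave alone. Origin at the centre of its underside.
- jug: Loose white ceramic jug with wooden twist cap, 88 mm in diameter, 145 mm tall, handle to its +y; leave alone. Origin at the centre of its underside.
Not all that is in view belongs to the job. Leave any green look-alike of the dish alone.

How it is judged:
By the outcome, as a careful person would: the job done as asked, in the order asked, and still so for the second after the job is handed in, with the robot touching nothing.
It also fails if it takes over 61 s, if anything falls off the work surface, if the arm or the gripper's body presses on something with over 40 N, if the wrist force passes 120 N, or if a joint passes its speed limit or range.

## Working session

There is one attempt and no reset: what is moved stays moved. The work goes in short steps, Python scripts to look and compute and a tool call to move; the robot and the scene stay as the last step left them, time stands still between calls to the robot, and variables do not carry over. Pictures are saved under pics/ and viewed, at most 10 in all, crops included, and the job is handed in when it is done.

Besides the shell and the picture viewer there is one more tool, called after "Call:" as name([rows], argument=value, ...), one row to a line, values as JSON. step_arm: Moves the arm, as the interface text tells. Its arguments: {"type":"object","properties":{"rows":{"type":"array","items":{"type":"array"}}},"required":["rows"]}

```bash
mkdir -p pics
python3 - <<'E'
from cell import ctrl
import cv2,numpy as np
s=ctrl.state();print({k:np.round(v,3).tolist() for k,v in s.items()})
for n in("side","top"):
    c=ctrl.camera_info(n);print(n,{k:np.round(v,3).tolist() for k,v in c.items()})
    cv2.imwrite(f"pics/{n}0.png",ctrl.snapshot(n))
E
```

```text
{'time': 0.0, 'joint_positions': [1.477, 0.386, 0.007, -0.001, -1.194, -0.259], 'joint_velocities': [-0.001, -0.001, 0.0, -0.001, -0.001, -0.001], 'effort': [0.0, -39.066, 18.74, 4.22, 0.011, -0.0], 'position': [0.216, 0.586, 0.238], 'tcp_rot': [0.984, -0.176, -0.0, 0.001], 'ft_force': [-0.003, 0.52, -0.71], 'wrist_torque': [0.014, 0.013, -0.043], 'finger_force': 0.0, 'opening': 0.998}
side {'fx': 433.001, 'fy': 433.001, 'cx': 324.138, 'cy': 237.93, 'R': [[0.744, -0.669, 0.001], [-0.374, -0.417, -0.828], [0.554, 0.615, -0.561]], 't': [-0.391, 0.352, 0.752]}
top {'fx': 580.156, 'fy': 580.156, 'cx': 326.194, 'cy': 242.236, 'R': [[-0.007, -1.0, 0.015], [-0.996, 0.006, -0.093], [0.093, -0.015, -0.996]], 't': [0.045, 0.583, 1.427]}
```

View pics/top0.png

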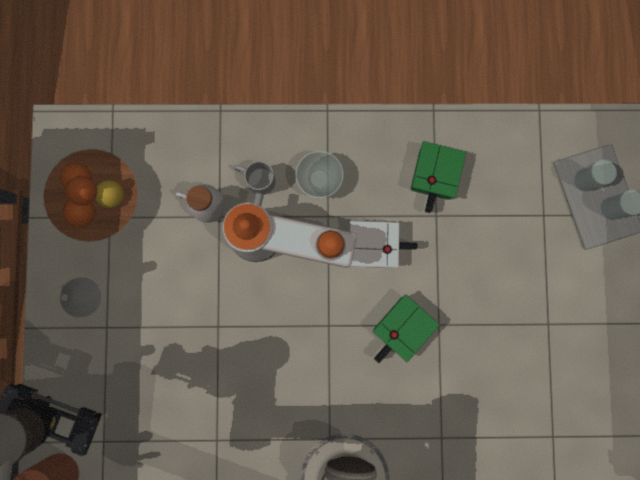

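View pics/side0.png

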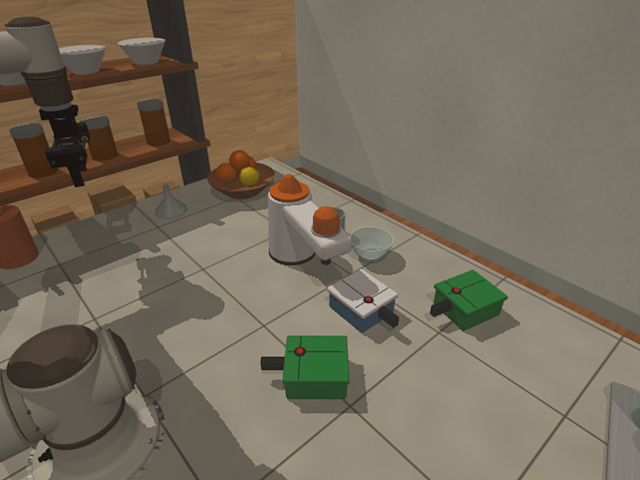

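```bash
cat > h.py <<'E'
import cv2,numpy as np
def ray(c,u,v):
    d=np.linalg.solve(c["R"],np.array([(u-c["cx"])/c["fx"],(v-c["cy"])/c["fy"],1.])); o=-np.asarray(c["R"]).T@c["t"]; return o,d
def onz(c,u,v,z):
    o,d=ray(c,u,v); return o+d*(z-o[2])/d[2]
def two(c1,p1,c2,p2):
    o1,d1=ray(c1,*p1);o2,d2=ray(c2,*p2)
    s=np.linalg.lstsq(np.stack([d1,-d2],1),o2-o1,rcond=None)[0]
    a=o1+s[0]*d1;b=o2+s[1]*d2; return (a+b)/2,np.linalg.norm(a-b)
def blobs(im,lo,hi,box,amin=8):
    x0,y0,x1,y1=box; h=cv2.cvtColor(im[y0:y1,x0:x1],cv2.COLOR_BGR2HSV)
    n,l,s,c=cv2.connectedComponentsWithStats(cv2.inRange(h,lo,hi))
    return [(s[i][4],c[i]+[x0,y0],s[i][:4]+[x0,y0,0,0]) for i in range(1,n) if s[i][4]>=amin]
E
python3 - <<'E'
from cell import ctrl
from h import *
np.set_printoptions(precision=4,suppress=True)
t=ctrl.camera_info("top");s=ctrl.camera_info("side")
T=cv2.imread("pics/top0.png");S=cv2.imread("pics/side0.png")
print("cams",ray(t,0,0)[0],ray(s,0,0)[0])
O=((3,150,90),(18,255,255))
for a in blobs(T,*O,(210,190,360,270)):print("T orange",a)
for a in blobs(S,*O,(260,160,360,270)):print("S orange",a)
for im,c,b,n in((T,t,(340,210,425,275),"T"),(S,s,(320,265,410,330),"S")):
    h=cv2.cvtColor(im[b[1]:b[3],b[0]:b[2]],cv2.COLOR_BGR2HSV)
    m=((h[...,0]<6)|(h[...,0]>172))&(h[...,1]>150)&(h[...,2]>50)
    y,x=np.nonzero(m);print(n,"red",len(x),x.mean()+b[0],y.mean()+b[1], onz(c,x.mean()+b[0],y.mean()+b[1],.065))
for a in blobs(T,(0,0,0),(180,255,45),(340,210,425,275)):print("T black",a)
for a in blobs(S,(0,0,0),(180,255,45),(310,240,410,335)):print("S black",a)
for n,im,b in(("t",T,(220,190,430,280)),("s",S,(260,165,410,340))):
    cr=im[b[1]:b[3],b[0]:b[2]];f=3.7 if n=="t" else 3.4
    cv2.imwrite(f"pics/{n}c.png",cv2.resize(cr,None,fx=f,fy=f,interpolation=cv2.INTER_CUBIC))
E
```

```text
cams [0.4482 0.0639 1.4743] [ 0.0058 -0.5773  0.714 ]
T orange (np.int32(1519), array([246.2666, 226.3812]), array([225, 204,  44,  45]))
T orange (np.int32(503), array([329.8688, 243.5646]), array([318, 231,  25,  26]))
S orange (np.int32(32), array([269.0312, 178.7812]), array([264, 175,  10,   8]))
S orange (np.int32(699), array([288.7611, 188.9342]), array([269, 174,  40,  28]))
S orange (np.int32(9), array([261.7778, 184.6667]), array([260, 184,   5,   3]))
S orange (np.int32(632), array([325.587 , 220.9968]), array([313, 207,  26,  28]))
T red 24 387.0 248.70833333333334 [ 0.5627 -0.106   0.065 ]
S red 19 367.89473684210526 298.57894736842104 [ 0.5589 -0.108   0.065 ]
T black (np.int32(107), array([407.5234, 245.271 ]), array([400, 242,  17,   7]))
S black (np.int32(12), array([311.9167, 255.8333]), array([310, 253,   5,   6]))
S black (np.int32(29), array([325.5862, 261.6552]), array([321, 259,   9,   6]))
S black (np.int32(15), array([367.5333, 300.8   ]), array([364, 298,   9,   5]))
S black (np.int32(181), array([387.5138, 317.2541]), array([378, 307,  20,  20]))
```

View pics/tc.png

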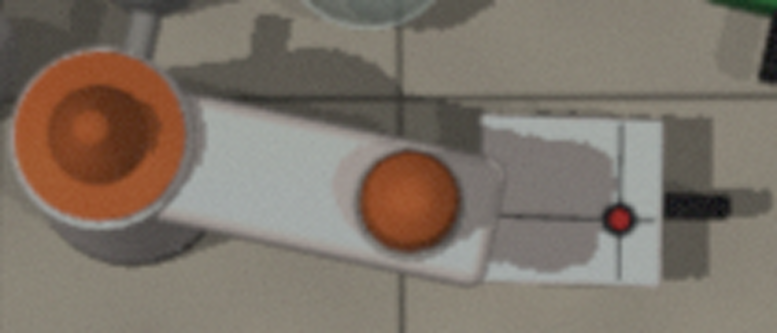

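View pics/sc.png

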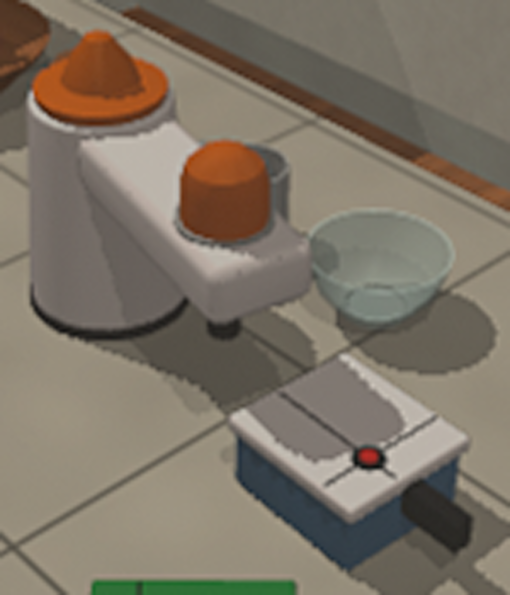

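Run:
```python
from cell import ctrl
from h import *
np.set_printoptions(precision=4,suppress=True)
t=ctrl.camera_info("top");s=ctrl.camera_info("side");w=ctrl.camera_info("wrist")
print("dome T z.205",onz(t,329.9,243.6,.205),"two",two(t,(329.9,243.6),s,(325.6,220)))
print("nozzle S z.087",onz(s,325.3,263,.09)," cone T",onz(t,246.3,226.4,.2),onz(s,288.7,194,.2))
print("valve two",two(t,(387,248.7),s,(367.9,298.6)))
for p in((400,245.3),(417,245.3)):print("handle T",onz(t,*p,.055))
# lid edges in the zoomed crop: right edge from (663,122) to (660,283); black line (502,216)->(655,219)
for p in((502,216),(655,219),(663,122),(660,283),(483,115)):print(onz(t,220+p[0]/3.7,190+p[1]/3.7,.062))
from scipy.spatial.transform import Rotation as R
st=ctrl.state();r=R.from_quat(st["tcp_rot"]);print("wrist cam in tool",r.inv().apply(ray(w,0,0)[0]-st["position"]),"axis",r.inv().apply(w["R"][2]),"right",r.inv().apply(w["R"][0]),w["fx"]);print(r.as_matrix())
```

```text
dome T z.205 [0.5633 0.0364 0.205 ] two (array([0.5634, 0.0366, 0.2011]), np.float64(0.0007883362791665642))
nozzle S z.087 [0.5535 0.0268 0.09  ]  cone T [0.6029 0.2206 0.2   ] [0.5783 0.1906 0.2   ]
valve two (array([ 0.5625, -0.1059,  0.0614]), np.float64(0.0014200787738752668))
handle T [ 0.5718 -0.1393  0.055 ]
handle T [ 0.5715 -0.1813  0.055 ]
[ 0.5642 -0.0296  0.062 ]
[ 0.5617 -0.1309  0.062 ]
[ 0.6262 -0.1374  0.062 ]
[ 0.5193 -0.1334  0.062 ]
[ 0.6315 -0.0178  0.062 ]
wrist cam in tool [ 0.0695 -0.0003 -0.145 ] axis [-0.2557 -0.0007  0.9668] right [-0.0013  1.      0.0003] 340.5204249663284
[[ 0.9384 -0.3457 -0.0006]
 [-0.3457 -0.9384 -0.0018]
 [ 0.0001  0.0019 -1.    ]]
```

Top view: dome at (330,243), cone at (246,226), red valve at (387,249), handle at (400–417,245). Side view: nozzle at (325,262), valve at (368,299). The dish needs to shift by about +142 mm along world y. I'll raise the arm and carry it around to the −y side.

Call:
step_arm([
  [[0,0,0],[0,0,-0.8],1],
  [[0,0,0],[0,0,-0.8],1],
  [[0,0,0],[0,0,-0.8],1],
  [[0,0,0],[0,0,-0.8],1],
  [[0,0,0],[0.64,0.71,0],1],
  [[0,0,0],[0.64,0.71,0],1],
  [[0,0,0],[0.64,0.71,0],1],
  [[0,0,0],[0.64,0.71,0],1],
  [[0,0,0],[0.64,0.71,0],1],
  [[0,0,0],[0.64,0.71,0],1],
  [[0,0,0],[0.64,0.71,0],1],
  [[0,0,0],[0.64,0.71,0],1],
])

```text
time: 1.3
position: [0.358, 0.2295, 0.3994]
tcp_rot: [0.985, -0.175, -0.0, -0.0]
ft_force: [0.4, 0.4, 0.9]
opening: 1.0
finger_force: 0.0
```

Call:
step_arm([
  [[0,0,0],[0.64,0.71,0],1],
  [[0,0,0],[0.64,0.71,0],1],
  [[0,0,0],[0.64,0.71,0],1],
  [[0,0,0],[0.64,0.71,0],1],
  [[0,0,0],[0.64,0.71,0],1],
  [[0,0,0],[0.64,0.71,0],1],
  [[0,0,0],[0.64,0.71,0],1],
  [[0,0,0],[0.64,0.71,0],1],
  [[0,0,0],[0.64,0.71,0],1],
  [[0,0,0],[0.64,0.71,0],1],
  [[0,0,0],[0.64,0.71,0],1],
  [[0,0,0],[0.64,0.71,0],1],
])

```text
time: 2.5
position: [0.5714, -0.3028, 0.3989]
tcp_rot: [0.984, -0.176, -0.001, -0.0]
ft_force: [1.3, 1.4, 0.8]
opening: 0.997
finger_force: 0.0
```

Call:
step_arm([
  [[0,0,1],[0,0,0],1],
  [[0,0,1],[0,0,0],1],
  [[0,0,1],[0,0,0],1],
  [[0,0,1],[0,0,0],1],
  [[0,0,1],[0,0,0],1],
  [[0,0,1],[0,0,0],1],
  [[0,0,1],[0,0,0],1],
  [[0,0,1],[0,0,0],1],
  [[0,0,1],[0,0,0],1],
  [[0,0,1],[0,0,0],1],
  [[0,0,1],[0,0,0],1],
  [[0,0,0.9],[0,0,0],1],
])

```text
time: 3.7
position: [0.5711, -0.3008, 0.3988]
tcp_rot: [-0.696, 0.718, 0.001, -0.0]
ft_force: [0.2, -0.2, -0.1]
opening: 1.0
finger_force: 0.0
```

Call:
step_arm([
  [[0,-1,0],[0,0,0],1],
  [[0,-1,0],[0,0,0],1],
  [[0,-1,0],[0,0,0],1],
  [[0,-1,0],[0,0,0],1],
  [[0,-1,0],[0,0,0],1],
  [[0,-1,0],[0,0,0],1],
  [[0,-1,0],[0,0,0],1],
  [[0,-0.5,0],[0,0,0],1],
  [[0,0,0],[0,0,0],1],
  [[0,0,0],[0,0,0],1],
])

```text
time: 4.7
position: [0.5712, -0.3012, 0.3989]
tcp_rot: [-0.644, 0.663, 0.267, 0.274]
ft_force: [0.5, 0.5, 1.0]
opening: 1.002
finger_force: 0.0
```

```bash
cat > goto.py <<'E'
# print the move in tool axes from the present pose to a target, in row units
from cell import ctrl
import numpy as np
from scipy.spatial.transform import Rotation as R
def target_rot(yaw,lean): # yaw of dish +x (deg), lean back (deg)
    e=np.array([np.cos(np.radians(yaw)),np.sin(np.radians(yaw)),0]);th=np.radians(lean)
    z=np.sin(th)*e-np.cos(th)*np.array([0,0,1.]);x=-np.cos(th)*e-np.sin(th)*np.array([0,0,1.])
    return R.from_matrix(np.stack([x,np.cross(z,x),z],1))
def show(p,yaw,lean):
    s=ctrl.state();r=R.from_quat(s["tcp_rot"]);np.set_printoptions(precision=3,suppress=True)
    print("t",s["time"],"pos",s["position"],"q",np.array(s["joint_positions"]))
    print("ft",s["ft_force"],"open",s["opening"],"ff",s["finger_force"])
    print("shift units",r.inv().apply(np.array(p)-s["position"])/.05,"turn units",np.degrees((r.inv()*target_rot(yaw,lean)).as_rotvec())/6)
E
python3 -c "
from goto import *
show([.572,-.30,.20],88.5,45)
print(R.from_quat(ctrl.state()['tcp_rot']).as_matrix())"
```

```text
t 4.7 pos [ 0.571 -0.301  0.399] q [-0.578  0.59   0.788 -0.77  -2.096  0.26 ]
ft [0.451 0.549 1.   ] open 1.0018073263479417 ff 0.0
shift units [ 2.794 -0.019  2.833] turn units [-0.01  -0.007 -0.022]
[[-0.021 -1.     0.02 ]
 [-0.707  0.029  0.706]
 [-0.707  0.001 -0.708]]
```

Call:
step_arm([
  [[0,0,0],[0.56,0,0.56],1],
  [[0,0,0],[0.56,0,0.56],1],
  [[0,0,0],[0.56,0,0.56],1],
  [[0,0,0],[0.56,0,0.56],1],
  [[0,0,0],[0.56,0,0.56],1],
  [[0,0,0],[0,0,0],1],
  [[0,0,0],[0,0,0],1],
])

```text
time: 5.4
position: [0.5716, -0.3005, 0.2025]
tcp_rot: [-0.645, 0.662, 0.267, 0.274]
ft_force: [0.5, -0.4, 1.7]
opening: 0.997
finger_force: 0.0
```

Run:
```python
from goto import *
import cv2,pickle
show([.572,-.168,.042],88.5,45)
c=ctrl.camera_info("wrist");im=ctrl.snapshot("wrist");cv2.imwrite("pics/w1.png",im);pickle.dump(c,open("w1.pkl","wb"))
```

```text
t 5.4 pos [ 0.572 -0.301  0.203] q [-0.562  0.688  0.465 -0.668 -1.767  0.545]
ft [ 0.458 -0.377  1.74 ] open 0.9966861033745295 ff 0.0
shift units [0.391 0.061 4.145] turn units [-0.001 -0.013 -0.001]
```

View pics/w1.png

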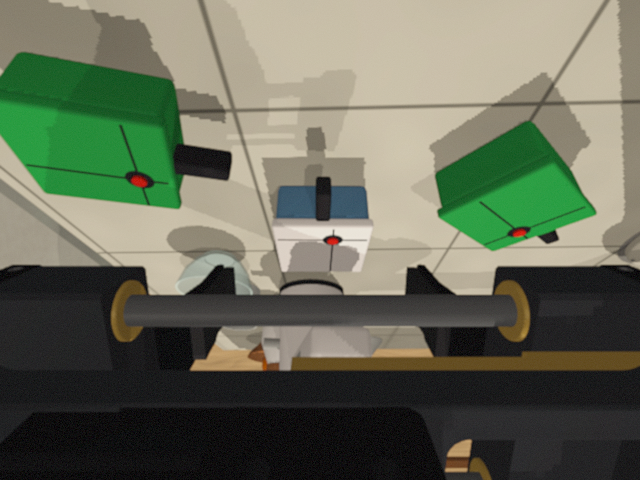

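Wrist view (upside down) shows the dish valve at (333,240) and the handle at about (323,180–215). The nozzle is hidden by the gripper bar.

Run:
```python
from h import *
import pickle
np.set_printoptions(precision=4,suppress=True)
c=pickle.load(open("w1.pkl","rb"));im=cv2.imread("pics/w1.png")
b=(310,225,360,255);h=cv2.cvtColor(im[b[1]:b[3],b[0]:b[2]],cv2.COLOR_BGR2HSV)
m=((h[...,0]<6)|(h[...,0]>172))&(h[...,1]>150)&(h[...,2]>50);y,x=np.nonzero(m);print("valve",x.mean()+b[0],y.mean()+b[1],onz(c,x.mean()+b[0],y.mean()+b[1],.065))
for a in blobs(im,(0,0,0),(180,255,60),(300,165,345,225),40):
    print(a);x0,y0,w,hh=a[2];print(onz(c,a[1][0],y0,.055),onz(c,a[1][0],y0+hh,.055))
# lid line parallel to the dish x axis and lid near edge
for p in((274,222),(373,219),(278,240),(371,240)):print(onz(c,*p,.062))
```

```text
valve 332.18918918918916 240.32432432432432 [ 0.563  -0.1097  0.065 ]
(np.int32(617), array([322.7747, 197.9303]), array([316, 177,  15,  43]))
[ 0.5717 -0.2103  0.055 ] [ 0.5732 -0.1377  0.055 ]
[ 0.6251 -0.1461  0.062 ]
[ 0.5202 -0.1491  0.062 ]
[ 0.6261 -0.1068  0.062 ]
[ 0.5177 -0.1038  0.062 ]
```

Call:
step_arm([
  [[0,0,0],[0.39,0.04,0],1],
  [[0,0,0],[0,0,0.6],1],
  [[0,0,0],[0,0,0.6],1],
  [[0,0,0],[0,0,0.6],1],
  [[0,0,0],[0,0,0.6],1],
  [[0,0,0],[0,0,0.6],1],
  [[0,0,0],[0,0,0.4],1],
  [[0,0,0],[0,0,0.4],1],
  [[0,0,0],[0,0,0.34],1],
  [[0,0,0],[0,0,0],1],
  [[0,0,0],[0,0,0],1],
])

```text
time: 6.55
position: [0.5734, -0.1692, 0.0419]
tcp_rot: [-0.644, 0.662, 0.266, 0.274]
ft_force: [-0.0, -1.4, -0.3]
opening: 0.998
finger_force: 0.0
```

Run:
```python
from goto import *
import cv2
show([.572,-.168,.042],88.5,45)
a=cv2.resize(ctrl.snapshot("side")[240:360,310:450],None,fx=3,fy=3,interpolation=cv2.INTER_CUBIC)
b=cv2.resize(ctrl.snapshot("wrist")[120:300,240:420],(360,360))
cv2.imwrite("pics/g1.png",np.hstack([a,b]))
```

```text
t 6.55 pos [ 0.573 -0.169  0.042] q [-0.406  0.746  0.139 -0.733 -1.379  0.682]
ft [-0.004 -1.351 -0.277] open 0.9982078335428983 ff 0.0
shift units [-0.018  0.028  0.015] turn units [-0.02  -0.012 -0.003]
```

View pics/g1.png

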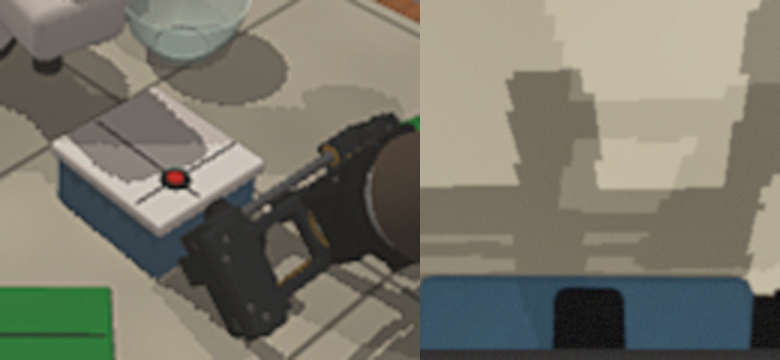

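The handle sits between the fingers and the valve is still clearly visible in the side view. Closing now.

Call:
step_arm([
  [[0,0,0],[0,0,0],0],
  [[0,0,0],[0,0,0],0],
  [[0,0,0],[0,0,0],0],
  [[0,0,0],[0,0,0],0],
  [[0,0,0],[0,0,0],0],
  [[0,0,0],[0,0,0],0],
  [[0,0,0],[0,0,0],0],
  [[0,0,0],[0,0,0],0],
  [[0,0,0],[0,0,0],0],
  [[0,0,0],[0,0,0],0],
])

```text
time: 7.65
position: [0.5727, -0.1683, 0.0414]
tcp_rot: [-0.644, 0.662, 0.267, 0.274]
ft_force: [-0.0, 0.5, -0.5]
opening: 0.179
finger_force: 30.0
```

```bash
cat > meas.py <<'E'
from goto import *
from h import *
# valve in the side view near given pixel; nozzle foot from dark blob
def meas(n,box):
    c=ctrl.camera_info(n);im=ctrl.snapshot(n);x0,y0,x1,y1=box;h=cv2.cvtColor(im[y0:y1,x0:x1],cv2.COLOR_BGR2HSV)
    m=((h[...,0]<6)|(h[...,0]>172))&(h[...,1]>150)&(h[...,2]>50);y,x=np.nonzero(m)
    if len(x):print(n,"valve",len(x),x.mean()+x0,y.mean()+y0,onz(c,x.mean()+x0,y.mean()+y0,.065))
    return im
E
python3 - <<'E'
from meas import *
show([.572,-.03,.042],88.5,45)
meas("top",(360,225,400,265));meas("side",(345,280,385,315))
E
```

```text
t 7.65 pos [ 0.573 -0.168  0.041] q [-0.406  0.747  0.137 -0.733 -1.379  0.682]
ft [-0.032  0.519 -0.493] open 0.17903443662169607 ff 30.002600229206564
shift units [-1.964  0.092  1.946] turn units [-0.009  0.001 -0.015]
top valve 24 387.0 248.5 [ 0.563 -0.106  0.065]
side valve 22 368.3636363636364 298.54545454545456 [ 0.56  -0.109  0.065]
```

Call:
step_arm([
  [[0,0,0],[-0.1,0.004,0.1],0],
  [[0,0,0],[-0.17,0.007,0.17],0],
  [[0,0,0],[-0.17,0.007,0.17],0],
  [[0,0,0],[-0.17,0.007,0.17],0],
  [[0,0,0],[-0.17,0.007,0.17],0],
  [[0,0,0],[-0.17,0.007,0.17],0],
  [[0,0,0],[-0.17,0.007,0.17],0],
  [[0,0,0],[-0.17,0.007,0.17],0],
  [[0,0,0],[-0.17,0.007,0.17],0],
  [[0,0,0],[-0.17,0.007,0.17],0],
  [[0,0,0],[-0.17,0.007,0.17],0],
  [[0,0,0],[-0.06,0,0.06],0],
])

```text
time: 8.95
position: [0.5726, -0.035, 0.0414]
tcp_rot: [-0.644, 0.662, 0.267, 0.274]
ft_force: [-0.8, -3.2, 0.6]
opening: 0.183
finger_force: 30.0
```

Call:
step_arm([
  [[0,0,0],[0,0,0],0],
  [[0,0,0],[0,0,0],0],
])

```text
time: 9.15
position: [0.5725, -0.0352, 0.0414]
tcp_rot: [-0.644, 0.662, 0.268, 0.275]
ft_force: [-0.4, 3.0, -1.2]
opening: 0.178
finger_force: 30.0
```

Run:
```python
from meas import *
show([.572,-.026,.042],88.5,45)
im=meas("side",(300,245,360,300))
cv2.imwrite("pics/s2full.png",im)
cv2.imwrite("pics/s2.png",cv2.resize(im[215:315,280:390],None,fx=6,fy=6,interpolation=cv2.INTER_CUBIC)[:600,:800])
```

```text
t 9.15 pos [ 0.573 -0.035  0.041] q [-0.225  0.673 -0.006 -0.829 -1.23   0.626]
ft [-0.395  2.995 -1.177] open 0.1779694219000941 ff 29.998175452378746
shift units [-0.139  0.016  0.122] turn units [-0.     0.025 -0.018]
side valve 11 328.0 271.0 [0.559 0.023 0.065]
```

View pics/s2.png

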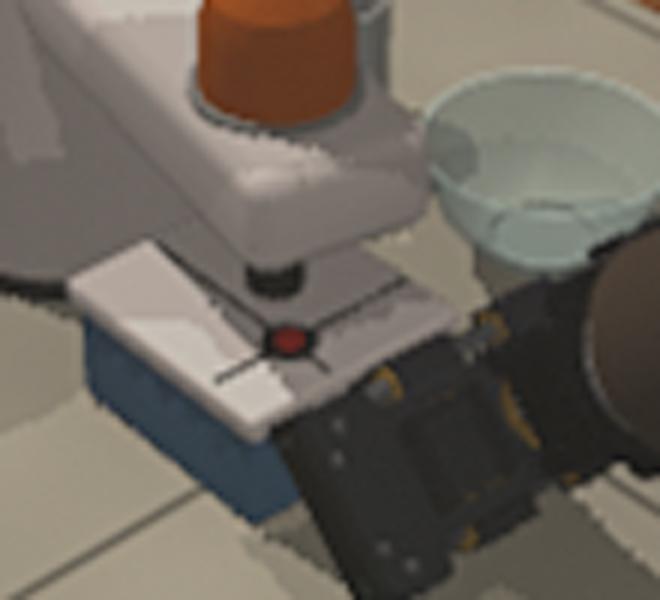

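Zoomed side view: nozzle foot bottom rim at zoom (275,299), so the underside centre is at about full-image (325.4,261.4). The valve disc centre is at zoom (290,342), full-image (327.9,271.5).

Run:
```python
from meas import *
np.set_printoptions(precision=4,suppress=True)
c=ctrl.camera_info("side")
n=onz(c,325.4,261.4,.087)
for p in((327.9,271.5),(328,271)):
    v=onz(c,*p,.065);print(n,v,n-v)
im=cv2.imread("pics/s2full.png");g=cv2.cvtColor(im,cv2.COLOR_BGR2GRAY)
print(g[252:280,318:336])
# where the nozzle underside and the valve would project if at dome axis (.5633,.0365)
for X in([.5633,.0365,.087],[.5633,.0365,.065],[.5633,.0365,.205],[.563,.0275,.065]):
    q=c["R"]@np.array(X)+c["t"];print(X,c["fx"]*q[0]/q[2]+c["cx"],c["fy"]*q[1]/q[2]+c["cy"])
```

```text
[0.5605 0.0342 0.087 ] [0.5576 0.022  0.065 ] [0.0029 0.0122 0.022 ]
[0.5605 0.0342 0.087 ] [0.5591 0.0233 0.065 ] [0.0014 0.011  0.022 ]
[[115 117 116 113 111 112 111 113 114 115 114 114 114 113 114 113 113 112]
 [113 115 115 112 111 111 112 112 114 114 113 114 113 113 112 113 111 111]
 [114 113 113 111 111 111 111 112 113 113 112 113 112 112 112 112 111 112]
 [106 114 113 109 108 110 111 111 113 112 112 112 112 112 113 113 109 105]
 [ 99 108 113 107 105 111 111 111 112 112 112 113 113 110 105 100  97  95]
 [103 100 106 112 110 111 110 113 113 113 113 109 105 100  97  95  98 101]
 [104 103  98  98 110 113 113 111 111 108  99  80  81  94 102 103 106 106]
 [105 107  93  60  82  98  95  96  94  78  63  39  60  96 107 105 105 104]
 [104 108  92  36  45  60  58  61  59  41  36  30  57  97 108 105 105 104]
 [105 109  96  48  34  35  35  35  36  38  37  33  58  97 107 105 105 104]
 [107 109  97  53  33  35  39  40  38  38  37  35  70 105 106 105 105 104]
 [101 109 105  81  45  32  35  36  36  34  31  47  88 109 106 105 105 105]
 [ 68  94 111 106  87  70  62  44  55  53  68  93 104 106 105 
[... 679 characters left out ...]
131 128]
 [167 170 176 166 117  65  56  63  54  38  40  47  60  57  85 125 131 128]
 [190 172 120  99 116 164 151 111 111 109 110 111 116 112  93  81 113 129]
 [140 112 111 154 177 204 179 119 127 131 132 132 133 133 124  88  82 119]
 [112 152 177 198 194 194 185 169 157 123 126 128 127 129 130 123 111 125]
 [175 198 194 192 190 190 192 197 175 116 123 125 127 126 128 133 136 133]
 [194 191 190 190 189 189 189 192 186 152 119 124 126 130 136 133 128 121]]
[0.5633, 0.0365, 0.087] 325.6247615054512 260.50750399583643
[0.5633, 0.0365, 0.065] 325.59929847509545 267.7505572752567
[0.5633, 0.0365, 0.205] 325.7723685384109 218.5201368518757
[0.563, 0.0275, 0.065] 328.0090523417146 269.5171796720032
```

Both estimates agree: about 9 mm further in +y, with no x correction.

Call:
step_arm([
  [[0,0,0],[-0.05,0,0.05],0],
  [[0,0,0],[-0.05,0,0.05],0],
  [[0,0,0],[-0.03,0,0.03],0],
  [[0,0,0],[0,0,0],0],
  [[0,0,0],[0,0,0],0],
])

```text
time: 9.7
position: [0.5734, -0.0277, 0.0414]
tcp_rot: [-0.644, 0.663, 0.267, 0.274]
ft_force: [-0.5, -2.0, -0.4]
opening: 0.175
finger_force: 30.0
```

Run:
```python
from meas import *
show([.572,-.026,.042],88.5,45)
im=meas("side",(300,245,360,300));cv2.imwrite("pics/s3full.png",im)
g=cv2.cvtColor(im,cv2.COLOR_BGR2GRAY);print(g[256:278,318:336])
```

```text
t 9.7 pos [ 0.573 -0.028  0.041] q [-0.212  0.669 -0.012 -0.834 -1.218  0.621]
ft [-0.531 -2.039 -0.376] open 0.17480605035301885 ff 29.99630153541456
shift units [-0.033  0.028  0.015] turn units [-0.018 -0.003 -0.014]
side valve 11 326.3636363636364 269.09090909090907 [0.561 0.031 0.065]
[[ 98 108 114 107 105 109 111 110 111 112 112 112 112 109 106 101  96  95]
 [103 100 106 111 110 111 111 112 112 114 113 109 105 100  96  95  99 100]
 [104 103  98  97 108 112 111 111 110 108  99  79  80  94 102 102 106 106]
 [106 107  94  60  81  97  95  96  93  78  63  39  60  96 108 105 105 104]
 [105 108  92  35  44  59  58  60  58  41  35  31  57  96 108 104 104 104]
 [106 109  96  46  33  35  35  35  36  37  38  33  57  96 108 104 104 105]
 [107 109  96  52  30  37  37  38  38  38  34  34  69 105 107 105 105 104]
 [ 95 110 106  82  45  31  33  35  36  34  31  47  88 110 105 105 105 106]
 [ 62  85 102 108  87  70  62  44  54  52  67  93 103 107 106 106 108 101]
 [ 82  62  73 103 109 103  99  92  96  95 100 110 108 108 109 100  79  65]
 [103  94  79  74  96 114 112 113 113 114 112 110 110 101  77  65  66  84]
 [103 107 103  84  77  84  85  77  79  78  80  83  82  66  66  84  97 108]
 [ 96 103 108 102  64  40  48  45  45  46  46  39  64  90  99 109 106 105]
 [131  97 106  94  40  36  50  56  56  55  49  32  59 100 109 105 103 103]
 [166 131 101  90  26  37  51  55  54  55  51  34  37  77 108 104 108 113]
 [173 169 138  90  42  33  41  48  50  48  41  32  47  85 105 108 124 126]
 [172 179 160  83  53  45  35  31  32  29  29  35  80 123 123 123 129 127]
 [161 131 116 110 131  86  86  79  71  94 110 101  86 102 122 131 127 127]
 [ 99 102 142 157 156 100 113 107 118 126 135 130 114  88  84 117 128 129]
 [156 163 176 188 178 167 157 117 129 127 128 129 130 121 105 123 134 134]
 [198 191 185 192 194 198 175 115 122 125 127 126 127 128 135 136 131 127]
 [191 191 190 189 189 192 184 168 156 122 125 128 132 135 132 128 118 104]]
```

Call:
step_arm([
  [[0,0,0],[-0.03,0.006,0.03],0],
  [[0,0,0],[0,0,0],0],
  [[0,0,0],[0,0,0],0],
  [[0,0,0],[0,0,0],0],
])

```text
time: 10.15
position: [0.5731, -0.0253, 0.0414]
tcp_rot: [-0.644, 0.662, 0.267, 0.275]
ft_force: [0.2, -2.0, -0.2]
opening: 0.18
finger_force: 30.0
```

```bash
cat > fit.py <<'E'
from meas import *
# sub-pixel edges of the dark foot and disc by darkness profiles (linear coverage)
def cov(p,dark,bright): return np.clip((bright-p)/(bright-dark),0,1).sum()
im=meas("side",(300,245,360,300));g=cv2.cvtColor(im,cv2.COLOR_BGR2GRAY)
print(g[258:276,319:334])
E
python3 -c "
from goto import *
show([.572,-.026,.042],88.5,45)
import fit"
```

```text
t 10.15 pos [ 0.573 -0.025  0.041] q [-0.209  0.668 -0.014 -0.836 -1.216  0.62 ]
ft [ 0.187 -2.019 -0.218] open 0.17969893987564778 ff 29.997990941451462
shift units [ 0.001  0.022 -0.019] turn units [-0.017  0.    -0.013]
side valve 11 325.3636363636364 268.90909090909093 [0.56  0.034 0.065]
[[104  98  98 109 113 111 111 110 107  99  80  80  93 101 102]
 [107  93  60  81  96  95  95  93  78  63  40  60  95 108 105]
 [108  92  37  44  58  57  59  57  42  36  30  57  96 108 104]
 [108  96  48  33  35  35  35  37  36  37  31  57  96 107 104]
 [109  96  53  32  35  38  38  38  38  36  35  69 105 106 105]
 [110 105  82  45  31  36  36  34  35  31  48  87 109 105 106]
 [ 89 112 107  87  69  62  44  55  54  68  93 103 107 107  99]
 [ 68  82 103 109 104 101  94  99  96 101 111 108 108 100  72]
 [ 94  76  69  97 111  97  89  94 106 113 110 100  80  83  88]
 [108 102  77  62  75  62  53  58  70  78  82  87  88  95 108]
 [104 103  76  34  40  49  51  50  44  35  46  84 111 107 106]
 [ 99  92  44  34  48  56  56  55  52  38  37  77 110 105 104]
 [135  88  46  33  44  53  56  55  47  39  33  73 109 104 102]
 [175 134  46  26  34  42  45  42  35  30  48  87 107 102 107]
 [126 104  78  78  58  35  36  42  51  48  60 100 126 120 123]
 [101 138 153 139  90  85  87  97 114 112 105  89 100 121 129]
 [154 174 176 152  98 112 109 127 133 133 128 106  73  99 130]
 [179 172 184 177 167 157 116 127 128 128 129 126 113 121 137]]
```

Aligned within about 1 mm. Release.

Call:
step_arm([
  [[0,0,0],[0,0,0],0.4],
  [[0,0,0],[0,0,0],0.7],
  [[0,0,0],[0,0,0],1],
  [[0,0,0],[0,0,0],1],
  [[0,0,0],[0,0,0],1],
  [[0,0,0],[0,0,0],1],
  [[0,0,0],[0,0,0],1],
])

```text
time: 10.9
position: [0.5729, -0.0254, 0.0414]
tcp_rot: [-0.644, 0.662, 0.267, 0.274]
ft_force: [-0.3, 0.5, 0.6]
opening: 0.732
finger_force: 0.0
```

```bash
python3 -c "
from goto import *
show([.572,-.026,.042],88.5,45)
import fit"
```

```text
t 10.9 pos [ 0.573 -0.025  0.041] q [-0.209  0.668 -0.014 -0.836 -1.216  0.62 ]
ft [-0.329  0.527  0.572] open 0.7320466146282878 ff 0.0
shift units [ 0.     0.018 -0.017] turn units [-0.013  0.001 -0.014]
side valve 10 325.2 269.0 [0.559 0.034 0.065]
[[104  97  97 109 113 111 111 110 108  98  80  80  94 102 102]
 [107  93  60  82  97  95  95  93  78  63  39  60  95 108 105]
 [108  92  35  43  58  59  59  59  42  34  31  58  96 107 105]
 [107  96  49  33  35  35  35  37  37  35  32  57  95 107 105]
 [108  97  53  31  35  37  38  38  38  36  34  69 104 106 105]
 [110 105  82  45  31  34  35  35  34  30  49  88 110 106 106]
 [ 89 112 106  87  70  62  44  56  52  67  93 104 108 107  99]
 [ 67  83 103 109 104 101  94  99  96 101 111 108 108 100  72]
 [ 94  76  69  98 110  96  90  94 106 113 110 101  80  83  88]
 [108 103  78  61  75  62  55  58  69  79  82  86  89  95 108]
 [105 103  75  34  39  49  50  50  45  34  46  84 110 107 105]
 [ 99  92  42  35  47  55  56  56  52  39  36  77 109 104 104]
 [136  88  46  32  44  55  57  53  48  38  32  72 109 104 102]
 [174 134  47  26  35  42  44  43  35  31  48  88 107 102 107]
 [127 105  78  78  58  35  36  41  50  49  59  99 126 120 123]
 [100 138 153 139  90  85  87  97 115 113 103  90 101 122 129]
 [153 174 175 153  99 112 109 126 133 133 129 106  73  99 131]
 [179 172 184 178 166 157 116 128 127 127 129 126 113 122 139]]
```

Call:
step_arm([
  [[0,0,0],[0,0,-0.3],1],
  [[0,0,0],[0,0,-0.6],1],
  [[0,0,0],[0,0,-0.8],1],
  [[0,0,0],[0,0,-0.8],1],
  [[0,0,0],[0,0,-0.8],0],
  [[0,0,0],[0,0,-0.8],0],
  [[0,0,0],[-0.6,0,-0.6],0],
  [[0,0,0],[-0.6,0,-0.6],0],
  [[0,0,0],[-0.6,0,-0.6],0],
  [[0,0,0],[-0.6,0,-0.6],0],
  [[0,0,0],[-0.6,0,-0.6],0],
])

```text
time: 12.05
position: [0.5679, -0.171, 0.4013]
tcp_rot: [-0.644, 0.663, 0.266, 0.274]
ft_force: [0.9, 0.2, -0.5]
opening: 0.447
finger_force: 0.0
```

Call:
step_arm([
  [[0,1,0],[0,0,0],0],
  [[0,1,0],[0,0,0],0],
  [[0,1,0],[0,0,0],0],
  [[0,1,0],[0,0,0],0],
  [[0,1,0],[0,0,0],0],
  [[0,1,0],[0,0,0],0],
  [[0,1,0],[0,0,0],0],
  [[0,0.5,0],[0,0,0],0],
  [[0,0,0],[0,0,0],0],
  [[0,0,0],[0,0,0],0],
])

```text
time: 13.05
position: [0.5685, -0.1705, 0.3992]
tcp_rot: [-0.697, 0.717, 0.0, 0.001]
ft_force: [-0.3, 0.2, 0.3]
opening: 0.002
finger_force: 0.0
```

Run:
```python
from goto import *
show([.5633,.0365,.30],88.5,0)
```

```text
t 13.05 pos [ 0.569 -0.171  0.399] q [-0.019  0.269  0.23  -0.001 -1.531 -0.009]
ft [-0.336  0.2    0.3  ] open 0.0015188934463985484 ff 0.0
shift units [-4.134  0.224  1.987] turn units [-0.006  0.009 -0.023]
```

Call:
step_arm([
  [[0,0,0],[-0.69,0.037,0],0],
  [[0,0,0],[-0.69,0.037,0],0],
  [[0,0,0],[-0.69,0.037,0],0],
  [[0,0,0],[-0.69,0.037,0],0],
  [[0,0,0],[-0.69,0.037,0],0],
  [[0,0,0],[-0.69,0.037,0],0],
  [[0,0,0],[0,0,0.6],0],
  [[0,0,0],[0,0,0.6],0],
  [[0,0,0],[0,0,0.6],0],
  [[0,0,0],[0,0,0.5],0],
  [[0,0,0],[0,0,0.2],0],
  [[0,0,0],[0,0,0],0],
])

```text
time: 14.25
position: [0.5634, 0.036, 0.2725]
tcp_rot: [-0.696, 0.718, 0.001, -0.001]
ft_force: [-0.7, -0.6, -0.1]
opening: 0.007
finger_force: 0.0
```

Run:
```python
from meas import *
show([.5633,.0365,.252],88.5,0)
a=cv2.resize(ctrl.snapshot("side")[180:290,280:400],None,fx=3.3,fy=3.3,interpolation=cv2.INTER_CUBIC)
b=cv2.resize(ctrl.snapshot("top")[190:300,280:400],None,fx=3.3,fy=3.3,interpolation=cv2.INTER_CUBIC)
cv2.imwrite("pics/d1.png",np.hstack([a,b]))
```

```text
t 14.25 pos [0.563 0.036 0.272] q [ 0.35   0.261 -0.088 -0.001 -1.224 -0.38 ]
ft [-0.662 -0.618 -0.059] open 0.006783257710819981 ff 0.0
shift units [-0.011  0.002  0.41 ] turn units [ 0.025 -0.004 -0.036]
```

View pics/d1.png

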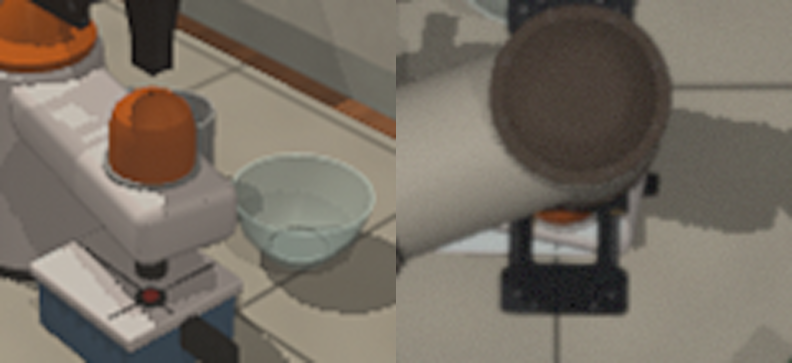

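The fingertips are straight above the dome, and the valve is below the nozzle. Pressing down.

Call:
step_arm([
  [[0,0,0],[0,0,0.2],0],
  [[0,0,0],[0,0,0.14],0],
  [[0,0,0],[0,0,0.08],0],
  [[0,0,0],[0,0,0.08],0],
  [[0,0,0],[0,0,0.08],0],
  [[0,0,0],[0,0,0.08],0],
  [[0,0,0],[0,0,0.04],0],
  [[0,0,0],[0,0,0],0],
])

```text
time: 15.15
position: [0.5635, 0.0369, 0.2383]
tcp_rot: [-0.697, 0.717, 0.0, -0.0]
ft_force: [-0.9, -0.3, 2.5]
opening: 0.008
finger_force: 1.2
```

Call:
step_arm([
  [[0,0,0],[0,0,0.04],0],
  [[0,0,0],[0,0,0.03],0],
  [[0,0,0],[0,0,0],0],
])

```text
time: 15.45
position: [0.5637, 0.0369, 0.2349]
tcp_rot: [-0.697, 0.717, -0.0, 0.0]
ft_force: [-1.1, -0.2, 1.8]
opening: 0.003
finger_force: 1.3
```

Call:
step_arm([
  [[0,0,0],[0,0,0.03],0],
  [[0,0,0],[0,0,0.02],0],
  [[0,0,0],[0,0,0.02],0],
  [[0,0,0],[0,0,0],0],
])

```text
time: 15.85
position: [0.5637, 0.0369, 0.2314]
tcp_rot: [-0.697, 0.717, -0.0, 0.0]
ft_force: [-1.7, -0.2, 3.3]
opening: 0.002
finger_force: 1.4
```

Call:
step_arm([
  [[0,0,0],[0,0,0.02],0],
  [[0,0,0],[0,0,0],0],
])

```text
time: 16.05
position: [0.5637, 0.0369, 0.2305]
tcp_rot: [-0.697, 0.717, -0.0, 0.0]
ft_force: [-0.7, -0.3, 2.6]
opening: 0.007
finger_force: 1.5
```

Call:
step_arm([
  [[0,0,0],[0,0,0.02],0],
  [[0,0,0],[0,0,0],0],
])

```text
time: 16.25
position: [0.5637, 0.0369, 0.2301]
tcp_rot: [-0.697, 0.717, -0.0, 0.0]
ft_force: [-2.2, 0.0, 6.2]
opening: 0.003
finger_force: 2.7
```

Call:
step_arm([
  [[0,0,0],[0,0,0.01],0],
  [[0,0,0],[0,0,0],0],
])

```text
time: 16.45
position: [0.5638, 0.0369, 0.23]
tcp_rot: [-0.697, 0.717, -0.0, 0.0]
ft_force: [-2.3, 0.2, 6.1]
opening: 0.005
finger_force: 3.3
```

Call:
step_arm([
  [[0,0,0],[0,0,0.02],0],
  [[0,0,0],[0,0,0],0],
])

```text
time: 16.65
position: [0.5637, 0.0369, 0.2297]
tcp_rot: [-0.697, 0.717, -0.001, 0.0]
ft_force: [-3.3, 0.5, 9.7]
opening: 0.005
finger_force: 4.5
```

Call:
step_arm([
  [[0,0,0],[0,0,0.01],0],
  [[0,0,0],[0,0,0],0],
])

```text
time: 16.85
position: [0.5638, 0.0369, 0.2295]
tcp_rot: [-0.697, 0.717, -0.001, 0.001]
ft_force: [-3.9, 1.1, 10.5]
opening: 0.006
finger_force: 5.1
```

Call:
step_arm([
  [[0,0,0],[0,0,0.01],0],
  [[0,0,0],[0,0,0],0],
  [[0,0,0],[0,0,0],0],
  [[0,0,0],[0,0,0],0],
  [[0,0,0],[0,0,0],0],
  [[0,0,0],[0,0,0],0],
  [[0,0,0],[0,0,0],0],
  [[0,0,0],[0,0,0],0],
  [[0,0,0],[0,0,0],0],
  [[0,0,0],[0,0,0],0],
  [[0,0,0],[0,0,0],0],
])

```text
time: 17.95
position: [0.5638, 0.0369, 0.2293]
tcp_rot: [-0.697, 0.717, -0.001, 0.001]
ft_force: [-4.5, 1.1, 10.7]
opening: 0.002
finger_force: 5.7
```

Call:
step_arm([
  [[0,0,0],[0,0,-0.06],0],
  [[0,0,0],[0,0,-0.1],0],
  [[0,0,0],[0,0,-0.15],0],
  [[0,0,0],[0,0,-0.2],0],
  [[0,0,0],[0,0,-0.4],0],
  [[0,0,0],[0,0,-0.8],0],
  [[0,0,0],[0,0,-0.8],0],
  [[0,0,0],[0.8,0,0],0],
  [[0,0,0],[0.8,0,0],0],
  [[0,0,0],[0.8,0,0],0],
  [[0,0,0],[0.8,0,0],0],
  [[0,0,0],[0,0,0],0],
])

```text
time: 19.15
position: [0.5584, -0.1265, 0.3521]
tcp_rot: [-0.695, 0.719, 0.0, -0.001]
ft_force: [0.2, 0.2, 0.3]
opening: 0.006
finger_force: 0.0
```

Run:
```python
from meas import *
show([.5633,.0365,.252],88.5,0)
a=cv2.resize(ctrl.snapshot("side")[180:290,280:400],None,fx=3.3,fy=3.3,interpolation=cv2.INTER_CUBIC)
b=cv2.resize(ctrl.snapshot("top")[170:280,230:430],None,fx=2,fy=3.3,interpolation=cv2.INTER_CUBIC)
cv2.imwrite("pics/e1.png",np.hstack([a,b]))
import fit
```

```text
t 19.15 pos [ 0.558 -0.127  0.352] q [ 0.06   0.239  0.078  0.    -1.411 -0.093]
ft [0.154 0.197 0.256] open 0.005895903336144369 ff 0.0
shift units [-3.262  0.009  2.001] turn units [ 0.014 -0.002 -0.068]
side valve 10 325.2 269.0 [0.559 0.034 0.065]
[[105  98  98 110 113 111 111 110 108  99  81  81  93 102 103]
 [106  94  61  82  97  95  95  94  78  64  42  61  96 107 105]
 [108  92  37  45  60  58  60  59  43  37  32  58  96 108 105]
 [109  96  49  35  37  37  37  38  39  41  34  59  96 107 105]
 [108  97  54  34  39  40  40  40  40  38  36  70 105 107 105]
 [110 105  82  46  33  36  38  38  36  32  49  88 109 106 107]
 [ 89 112 108  88  70  64  45  55  54  68  94 104 108 107  99]
 [ 69  83 103 109 104 101  95  99  96 101 110 108 108 100  73]
 [ 95  77  69  98 111  98  89  95 106 113 112 101  81  84  89]
 [108 104  77  63  76  62  55  58  71  79  82  88  89  95 108]
 [104 103  77  36  41  51  53  51  46  36  47  84 111 107 105]
 [100  92  45  37  50  57  58  58  54  41  39  77 111 106 105]
 [136  89  46  35  46  56  56  56  50  40  33  74 110 106 105]
 [174 134  47  29  37  44  47  44  38  33  50  88 107 104 104]
 [128 105  79  78  58  38  39  43  52  51  61 100 125 116 102]
 [101 138 153 140  90  86  87  98 114 112 104  91 102 119 120]
 [154 174 175 153  99 111 109 127 133 132 129 106  75 100 133]
 [178 172 184 177 167 157 117 128 127 128 129 125 114 120 137]]
```

View pics/e1.png

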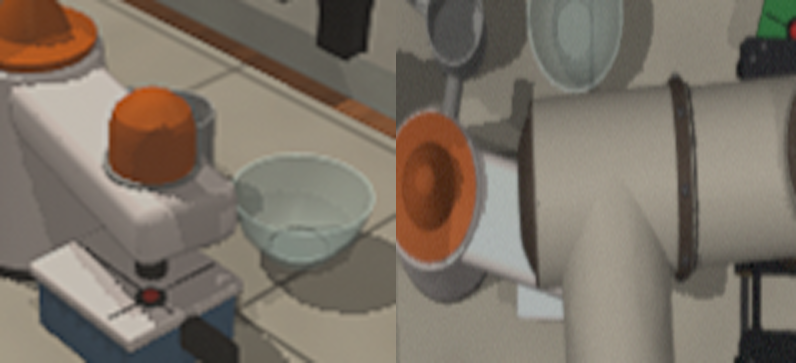

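The dome is back up, and the dish hasn't moved, with its valve (325,269) under the nozzle (325,262). The arm is clear, so I'm handing in.

```bash
python3 -c "
from cell import ctrl
print(ctrl.sign_off())"
```

```text
the job is handed in; nothing more can be done
None
```

The job is handed in: the dish was slid so its valve sits within about 1 mm of the nozzle centre and released; the dome was pressed until the nozzle seated, held at about 10.5 N for about 1 s and sprang back, and the arm touched nothing else that I saw.

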